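# Press a hasp's hinge pin home with bench-mounted locking pliers

## Task

Finish the hinge of the brass hasp: slide the hasp, barrel first, along the bed of the pin jig and through the low slot under the bridge bar until its barrel is fully home against the stop between the pliers' jaws. Squeeze the jig's locking pliers until they snap over centre onto the barrel and stay locked with the hand off, so that the half-driven pin is pressed in flush, then flick the release lever so that the jaws spring open. Leave the hasp home in the jig with the pliers open, and do not shift the borax dish, the brush jar or the glass dish.

Things in the scene. Friction and masses are not known exactly. Their poses are not given: they have to be found in the camera images.
- jig: Plain steel pin jig with flat-lying locking pliers, bolted to the bench; place and yaw vary. Origin: on the bench below the home place of the barrel. x: feed direction, in which the pliers' handles point too; y: from moving jaw to fixed jaw; z up. Foot plate x -100 to 75, y -50 to 50, 10 mm thick. Pliers' mid-plane 46 mm above the bench; nothing under or over the handles beyond x 75.
- bed_home (a point): Where the underside of the hasp, below its barrel's axis, belongs: on the bed, a rail 24 mm wide (narrower than the hasp), 40 mm above the bench, jig x -98 to 14. Stop face at x 6.2, 14 mm high. Pliers' pads, 14 mm across: fixed pad face at jig y 16; moving pad face at y -21 open, -14 locked. Axes as the jig's.
- slot_mouth (a point): Middle of the slot's mouth on the bed, jig x -35. Slot 15 mm high, 33 mm wide between side guides at x -30 to -14; the -y guide is only 3 mm high, so that the pin passes over it (room to y -24). Flared cheeks from x -38, posts within y -36 to 30. Above it, at x -35 to -32, stands an upright finger guard, 96 mm wide, 55 to 165 mm above the bench: to feed the hasp home a hand must lean back about 30 degrees, wrist towards -x.
- fixed_grip (a point): Point on the outer (+y) face of the rigid fixed handle where to squeeze; jig x 106, y 6, 46 mm above the bench. The fixed handle is a straight bar along jig x 54 to 136, y -8 to 6, 14 mm high, followed by an adjusting knob 15 mm across that ends at x 149. It does not give way: a hand that squeezes both handles must drift towards it.
- handle_grip (a point): Point on the outer (-y) face of the moving handle where to squeeze, 46 mm above the bench; jig x 104, y -59 open; x 108, y -37 locked. So the two outer faces are 65 mm apart open, 43 mm locked. The moving handle is 16 mm high and ends at jig x about 152. 7 to 12 N across the handles carry it over centre.
- toggle (a joint): Toggle link inside the pliers, rad: 0 = pliers fully open (a spring holds them there), 0.71 = dead centre, about 0.83 = locked over centre on its stop, where it stays by itself.
- release_tip (a point): Tail end of the release lever, which lies on the inner side of the moving handle: a round 7 mm thick, 12 mm high, 46 mm above the bench; jig x 163, y -79 open; x 170, y -33 locked, the last 15 mm then standing clear of both handles' ends. Pushed 5 to 12 mm towards -y (outwards, away from the fixed handle) with 1 to 4 N it breaks the lock; handle and tail then spring 45 mm out to -y.
- hasp: Loose brass hasp, about 130 g, lying flat on the block. Origin: on its underside below the barrel's axis; x towards the barrel end (to be fed first), z up. Barrel 12 mm across, 30 mm long along y, axis 6 mm up; the pin stands out at its -y end. Strap 30 mm wide, 4 mm thick, back to x -57. A leaf folded over the barrel end reaches 12 mm high, back to x -26.
- hasp_lip (a point): Middle of the top edge of the hasp's turned-up lip, at hasp x -54, 22 mm above the underside. The lip is 30 mm wide along y, 6 mm thick, 22 mm high: hold the hasp by the lip's two ends, 30 mm apart.
- pin (a joint): How far the hinge pin (steel, 5 mm thick) has been pressed in, m: starts at 0.0003 to 0.0015, 0.005 = flush; it stands out of the barrel's -y end by 5 mm minus this. It slides stiffly (about 10 N) and stays where it is.
- block: Pale flat soldering block, 110 x 90 x 22 mm, fixed on the bench; origin under its centre. The hasp starts on its top, 22 mm above the bench.
- borax_dish: Bystander: round white dish, 90 mm across, 30 mm high, with a 60 mm high cone in it; origin under its centre.
- brush_jar: Bystander: glass jar, 72 mm across, 80 mm high, with brushes up to 210 mm high; origin under its centre.
- glass_dish: Bystander: open glass dish 110 x 150 x 50 mm; origin under its centre.
There are look-alikes about, which are no part of the job. There is more than one size of the hasp; the job needs the largest.

How it is judged:
By the outcome, as a careful person would: the job done as asked, in the order asked, and still so for the second after the job is handed in, with the robot touching nothing.
It also fails if it takes over 67 s, if anything falls off the work surface, if the arm or the gripper's body presses on something with over 40 N, if the wrist force passes 120 N, or if a joint passes its speed limit or range.

## Robot

A 7-joint arm with a two-finger parallel gripper is mounted at the origin on the work surface. World frame = base frame: x ahead of the robot, y to its left, z up, the work surface at z = 0. Lengths are in m, angles in rad, forces in N, time in s.
With the tool pointing down it reaches from about 0.425 to 0.875 m from the base axis. Payload 4.7 kg.
Tool frame: the origin (TCP) lies midway between the tips of the shut fingers; the grasp point (between the pads) lies 19 mm behind it (ctrl.grip_point_offset is the distance from the TCP to the grasp point, in m); z points along the fingers, y is the line along which they close (so a half turn about z gives the same grasp; the last joint's range is limited). The gripper opens to 87 mm and grips with 3 to 60 N. Pads are 19 mm wide; open, the fingers measure 117 mm over their backs; the gripper's body (75 mm by 190 mm) begins 51 mm behind the grasp point.
Start: joints at [1.18, 0.321, -0.07, 1.45, 0.023, 1.371, -0.057], TCP at [0.256, -0.597, 0.223] pointing down, gripper open.
Joint ranges: [-2.86, 2.86], [-0.3, 2.09], [-1.38, 1.24], [0.06, 2.45], [-1.56, 4.7], [0.09, 2.05], [-2.69, 2.69]. Speed limits (rad/s): [2.57, 2.57, 3.14, 3.14, 3.14, 3.14, 3.14].

## Interface

Orientations are given as a rotation vector (axis times angle).
In Python, from bench import ctrl gives the robot as it stands. The module is installed in compiled form; this text tells all that it offers.
- The arm moves only by the shell command python3 -m handwheel 'ROWS' [OPENING] [FORCE]. ROWS is JSON, a list of rows, each an object of numbers: "x", "y", "z": the shift along the tool's x, y, z in m; "wx", "wy", "wz": the turn, a rotation vector about the tool's x, y, z in degrees. A call has 1 to 10 rows; each row is the pose to reach, as a shift and turn from the pose commanded when the call began, along the tool's axes at that moment; what a row does not reach only later rows make up. A row lasts 1/12 s, in which the tool goes at most 41.7 mm and 7.16 degrees, less where a joint would pass 70% of its speed; a pose out of reach is approached as far as the arm can. A call with a gripper value outside its range is refused whole. OPENING is the finger opening in m, from 0 to 0.087, set as the call begins (- or left out, the last holds). The fingers move at their own pace and stop on an object; FORCE is the grip in N (left out, the last holds). Time passes only in rows, so rows that repeat a pose let the fingers close. It gives the time, the measured TCP pose, the force, the opening and the grip force at its end, in the units of the state.
- ctrl.get_state(): the state, without advancing time (a new reading comes with each control period).
- ctrl.get_image(name): name is "scene" or "top" or "wrist"; returns a dict with "image" (420x560x3 uint8, red, green, blue), "K" (3x3 intrinsics, pixels), "k1" (the pictures are not rectified: a ray, as slopes to the right and down, at radius r is drawn at 1 + k1 r^2 times it, then the intrinsics apply), "world_to_cam" (4x4, takes a point from world to camera coordinates); the wrist camera has in their place "hand_eye" (4x4, takes a point from camera to tool coordinates, whose origin is the TCP and whose axes are the flange's). Camera axes: x right, y down, z forward; pixel columns grow to the right and rows downward; lengths in m; the calibration is good to about 2 mm. A picture is of the moment at which its call begins: read the wrist's pose just before it. There is no depth.
- ctrl.close_job(): hands the job in; it is judged then, once.
The state is a dict: "time": time; "joint_positions": joint angles; "qd": joint speeds; "joint_torque": joint torques, N m; "position": TCP position; "tool_rot": TCP orientation; "ft_force": force on the tool from outside, world axes, zero at the start; "torque": the same for the moment, N m; "grip_width": opening from 0.0 (shut) to 1.0 (fully open); "grip_force": force on a finger pad.
Only numpy, scipy, OpenCV 4.12 (cv2) and the standard library are available. Lean on these libraries where they do the work, as an engineer would, in place of code of your own. Each camera call takes 0.05 s, during which the arm holds its last target. There are 200 camera calls.

## Working session

There is one attempt and no reset: what is moved stays moved. The work goes in short steps, Python scripts to look and compute and a shell command to move; the robot and the scene stay as the last step left them, time stands still between calls to the robot, and variables do not carry over. Pictures are saved under pics/ and viewed, at most 10 in all, crops included, and the job is handed in when it is done.

```bash
mkdir -p pics; cat > h.py <<'E'
import numpy as np, cv2, json, pickle
from bench import ctrl
from scipy.spatial.transform import Rotation as R
def snap(name,fn=None):
    s=ctrl.get_state(); d=ctrl.get_image(name); d=dict(d); d['state']=s
    fn=fn or name
    cv2.imwrite(f'pics/{fn}.png',d['image'][:,:,::-1]); pickle.dump(d,open(f'pics/{fn}.pkl','wb')); return d
def load(fn): return pickle.load(open(f'pics/{fn}.pkl','rb'))
def cam(d):
    if 'world_to_cam' in d and d['world_to_cam'] is not None: return np.array(d['world_to_cam'])
    s=d['state'];T=np.eye(4);T[:3,:3]=R.from_rotvec(s['tool_rot']).as_matrix();T[:3,3]=s['position']
    return np.linalg.inv(T@np.array(d['hand_eye']))
def ray(d,u,v):
    K=np.array(d['K'],float); k=d['k1']
    p=cv2.undistortPoints(np.array([[[u,v]]],float),K,np.array([k,0,0,0,0.]))[0,0]
    W=np.linalg.inv(cam(d)); return W[:3,3],W[:3,:3]@np.array([p[0],p[1],1])
def atz(d,u,v,z):
    o,r=ray(d,u,v); return o+r*(z-o[2])/r[2]
def proj(d,P):
    W=cam(d);P=np.atleast_2d(P); 
    q,_=cv2.projectPoints(P.astype(float),cv2.Rodrigues(W[:3,:3])[0],W[:3,3],np.array(d['K'],float),np.array([d['k1'],0,0,0,0.])); return q[:,0]
def tri(*obs):
    A=0;b=0
    for d,u,v in obs:
        o,r=ray(d,u,v);r=r/np.linalg.norm(r);M=np.eye(3)-np.outer(r,r);A=A+M;b=b+M@o
    return np.linalg.solve(A,b)
def totool(p,s=None):
    s=s or ctrl.get_state(); return R.from_rotvec(s['tool_rot']).as_matrix().T@(np.array(p)-s['position'])
E
python3 - <<'E'
from h import *
for n in('scene','top'):
    d=snap(n); print(n,d['k1'],np.array(d['K']).round(1).tolist(),np.linalg.inv(cam(d)).round(3).tolist())
s=ctrl.get_state();print(s)
a=cv2.imread('pics/scene.png');b=cv2.imread('pics/top.png');print(a.shape)
E
```

```text
scene 0.006788937141685344 [[392.6, 0.0, 272.7], [0.0, 392.6, 209.7], [0.0, 0.0, 1.0]] [[-0.813, 0.339, -0.474, 0.989], [0.583, 0.475, -0.659, 0.562], [0.002, -0.812, -0.583, 0.58], [0.0, 0.0, 0.0, 1.0]]
top -0.19649486806644853 [[526.5, 0.0, 277.3], [0.0, 526.5, 199.6], [0.0, 0.0, 1.0]] [[-0.001, -0.992, 0.126, 0.362], [-1.0, 0.001, -0.002, -0.039], [0.002, -0.126, -0.992, 1.555], [0.0, 0.0, 0.0, 1.0]]
{'time': 0.1, 'joint_positions': array([ 1.18007888,  0.32178413, -0.07009402,  1.45158082,  0.02260971,
        1.37078341, -0.0568888 ]), 'qd': array([-0.00130463, -0.00220696,  0.00103049, -0.00355077, -0.000446  ,
        0.00038967,  0.00101133]), 'joint_torque': array([-4.90617731e-04, -4.92573130e+01, -4.05928306e-01, -3.13401747e+01,
       -6.41735760e-02,  3.94585077e-02,  9.04508101e-05]), 'position': array([ 0.25576195, -0.59701798,  0.22153409]), 'tool_rot': array([-3.07576693e+00, -6.31286542e-01,  7.10977201e-04]), 'ft_force': array([0.68265759, 0.28145986, 0.12593394]), 'torque': array([-0.02932013,  0.04252469, -0.02627693]), 'grip_force': 0.0, 'grip_width': 0.9962658944829}
(420, 560, 3)
```

View pics/scene.png

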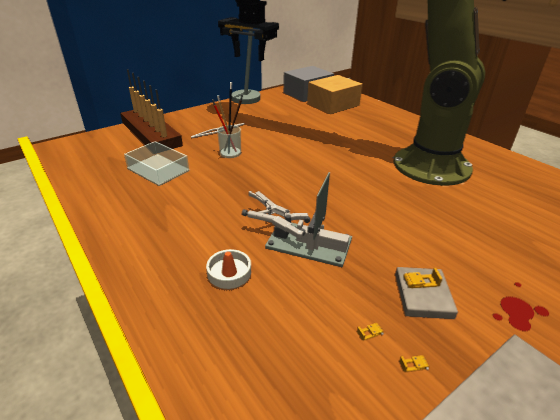

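View pics/top.png

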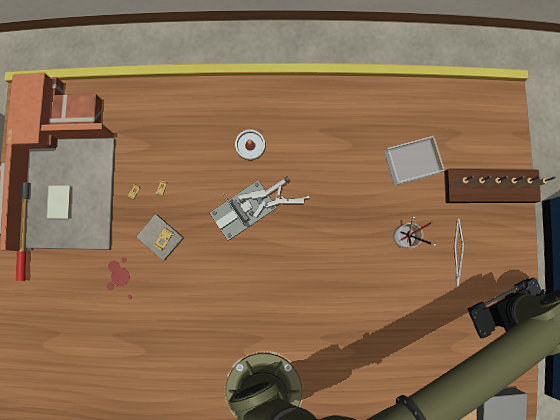

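The scene holds three hasps: the large one on the pale block at top(164,238) / scene(422,280), and two small ones on the bench at top(134,191) and top(161,187). By the description I take the one on the block. The jig is at top(245,210), with its handles pointing right and slightly up.

```bash
python3 - <<'E'
import cv2,numpy as np
t=cv2.imread('pics/top.png');s=cv2.imread('pics/scene.png')
def c(i,x,y,w,h,W,H):return cv2.resize(i[y:y+h,x:x+w],(W,H),interpolation=cv2.INTER_CUBIC)
a=c(t,200,165,120,90,400,300) # 3.33
b=c(t,130,205,60,45,400,300) #6.67
e=c(s,235,165,120,105,400,300)
f=c(s,385,255,80,60,400,300)
cv2.imwrite('pics/comp.png',np.vstack([np.hstack([a,b]),np.hstack([e,f])]))
E
```

```text
(no output)
```

View pics/comp.png

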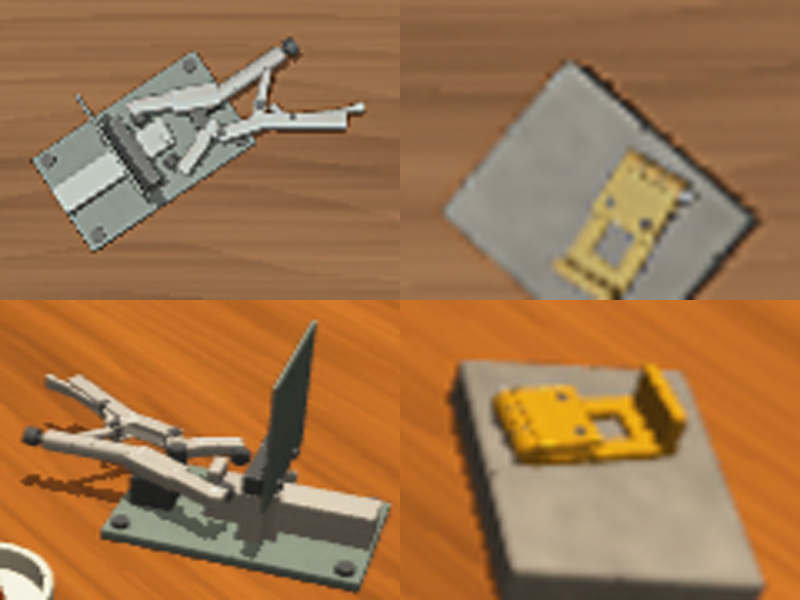

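```bash
python3 - <<'E'
from h import *
d=load('top');s=load('scene')
A=lambda u,v,z:atz(d,200+u/3.333,165+v/3.333,z)
c=[A(33,159,.01),A(195,52,.01),A(255,143,.01),A(93,251,.01)]
for p in c:print(p.round(4))
for i in range(4):print(np.linalg.norm(c[i]-c[(i+1)%4]).round(4))
B=lambda u,v,z:atz(d,130+u/6.667,205+v/6.667,z)
h=[B(232,150,.034),B(292,182,.034),B(220,297,.044),B(155,262,.044)]
for p in h:print('h',p.round(4))
e=(c[1]+c[2]-c[0]-c[3])/2; yaw=np.arctan2(e[1],e[0]); print('jig yaw',np.degrees(yaw))
cen=sum(c)/4; x=np.array([np.cos(yaw),np.sin(yaw),0]);y=np.array([-x[1],x[0],0]); O=cen+x*.0125;O[2]=0
print('origin',O, 'r',np.linalg.norm(O))
J=lambda X,Y,Z:O+x*X+y*Y+np.array([0,0,Z])
for n,P in dict(fixed=(.106,.006,.046),mov=(.104,-.059,.046),rel=(.163,-.079,.046),bed=(0,0,.04),knob=(.149,-.001,.046)).items():
  w=J(*P);print(n,w.round(3),proj(d,w).round(1),((proj(d,w)-[200,165])*3.333).round(0),proj(s,w).round(1))
hf=(h[0]+h[1]-h[2]-h[3])/2;print('hasp yaw',np.degrees(np.arctan2(hf[1],hf[0])),np.linalg.norm(hf),'lip c',((h[2]+h[3])/2).round(4), 'barrelmid',((h[0]+h[1])/2).round(4))
for n in [(.10,0.,.05)]:pass
for pt in[(134,191),(161,187),(250,145),(410,235),(415,160)]:print(pt,atz(d,*pt,0).round(3))
E
```

```text
[0.5202 0.1571 0.01  ]
[0.6161 0.0135 0.01  ]
[ 0.5343 -0.0399  0.01  ]
[0.4387 0.103  0.01  ]
0.1727
0.0976
0.172
0.0979
h [0.4743 0.2864 0.034 ]
h [0.4603 0.2594 0.034 ]
h [0.4096 0.2883 0.044 ]
h [0.4246 0.3174 0.044 ]
jig yaw -56.24784696609095
origin [0.53425839 0.04802646 0.        ] r 0.5364126806890289
fixed [ 0.598 -0.037  0.046] [[275.4 184.7]] [[251.  66.]] [[258.5 217. ]]
mov [ 0.543 -0.071  0.046] [[287.3 203.5]] [[291. 128.]] [[269.5 202. ]]
rel [ 0.559 -0.131  0.046] [[308.1 198. ]] [[360. 110.]] [[250.2 192.9]]
bed [0.534 0.048 0.04 ] [[246.2 206.8]] [[154. 139.]] [[303.9 227.8]]
knob [ 0.616 -0.076  0.046] [[289.  178.5]] [[297.  45.]] [[242.4 211.4]]
hasp yaw -30.826984039813585 0.05930427980641326 lip c [0.4171 0.3028 0.044 ] barrelmid [0.4673 0.2729 0.034 ]
(134, 191) [0.587 0.392 0.   ]
(161, 187) [0.599 0.308 0.   ]
(250, 145) [0.727 0.04  0.   ]
(410, 235) [ 0.453 -0.44   0.   ]
(415, 160) [ 0.682 -0.463  0.   ]
```

```bash
cat >> h.py <<'E'
def rot(psi,L):
    a=np.radians(psi);L=np.radians(L);h=np.array([np.cos(a),np.sin(a),0]);Z=np.array([0,0,1.])
    z=np.sin(L)*h-np.cos(L)*Z;x=-(np.cos(L)*h+np.sin(L)*Z);return np.c_[x,np.cross(z,x),z]
def goal(pos,psi,L,base=None):
    """rows from pose base=(pos,R) (default measured)"""
    if base is None:
        s=ctrl.get_state();base=(np.array(s['position']),R.from_rotvec(s['tool_rot']).as_matrix())
    M=rot(psi,L);t=base[1].T@(np.array(pos)-base[0]);w=R.from_matrix(base[1].T@M).as_rotvec(degrees=True)
    print(json.dumps(dict(zip(['x','y','z','wx','wy','wz'],[*t.round(4).tolist(),*w.round(1).tolist()]))),'d',np.linalg.norm(t).round(3));return np.array(pos,float),M
E
python3 - <<'E'
from h import *
b=goal((.28,-.56,.35),203,0)
b2=goal((.46,-.15,.35),252,0)
E
```

```text
{"x": 0.0368, "y": -0.0247, "z": -0.1284, "wx": -0.1, "wy": 0.0, "wz": 0.2} d 0.136
{"x": 0.3638, "y": -0.3307, "z": -0.1279, "wx": -0.1, "wy": -0.0, "wz": -48.8} d 0.508
```

```bash
python3 -m handwheel '[{"x":0.036,"y":-0.024,"z":-0.12},{"x":0.036,"y":-0.024,"z":-0.128},{"x":0.036,"y":-0.024,"z":-0.128},{"x":0.364,"y":-0.331,"z":-0.128,"wz":-49},{"x":0.364,"y":-0.331,"z":-0.128,"wz":-49},{"x":0.364,"y":-0.331,"z":-0.128,"wz":-49},{"x":0.364,"y":-0.331,"z":-0.128,"wz":-49},{"x":0.364,"y":-0.331,"z":-0.128,"wz":-49},{"x":0.364,"y":-0.331,"z":-0.128,"wz":-49},{"x":0.364,"y":-0.331,"z":-0.128,"wz":-49}]' 0.087
python3 - <<'E'
from h import *
s=ctrl.get_state()
a=np.radians(-31);h=np.array([np.cos(a),np.sin(a),0])
L=np.array([.418,.3025,.022]) + h*.0
# pregrasp TCP: hasp x -47.5 => lip(-54)+6.5mm, z+8, back 100 along tool
g=L+h*.0065+[0,0,.008]; M=rot(-31,30); pre=g-M[:,2]*.10
print(pre);goal((.44,.1,.33),-56,0);goal(pre,-31,30)
E
```

```text
[0.38071322 0.32490416 0.11660254]
{"x": 0.4439, "y": -0.5683, "z": -0.1075, "wx": -0.1, "wy": -0.1, "wz": -100.8} d 0.729
{"x": 0.478, "y": -0.798, "z": 0.1063, "wx": -32.9, "wy": -16.9, "wz": -122.4} d 0.936invalid input at $[0]: expected keys x, y, z, wx, wy, wz
```

```bash
python3 -m handwheel '[{"x":0.036,"y":-0.024,"z":-0.12,"wx":0,"wy":0,"wz":0},{"x":0.036,"y":-0.024,"z":-0.128,"wx":0,"wy":0,"wz":0},{"x":0.036,"y":-0.024,"z":-0.128,"wx":0,"wy":0,"wz":0},{"x":0.364,"y":-0.331,"z":-0.128,"wx":0,"wy":0,"wz":-49},{"x":0.364,"y":-0.331,"z":-0.128,"wx":0,"wy":0,"wz":-49},{"x":0.364,"y":-0.331,"z":-0.128,"wx":0,"wy":0,"wz":-49},{"x":0.364,"y":-0.331,"z":-0.128,"wx":0,"wy":0,"wz":-49},{"x":0.364,"y":-0.331,"z":-0.128,"wx":0,"wy":0,"wz":-49},{"x":0.364,"y":-0.331,"z":-0.128,"wx":0,"wy":0,"wz":-49},{"x":0.364,"y":-0.331,"z":-0.128,"wx":0,"wy":0,"wz":-49}]' 0.087
python3 - <<'E'
from h import *
s=ctrl.get_state()
a=np.radians(-31);h=np.array([np.cos(a),np.sin(a),0])
L=np.array([.418,.3025,.022]) + h*.0
g=L+h*.0065+[0,0,.008]; M=rot(-31,30); pre=g-M[:,2]*.10
print(pre);goal((.44,.1,.33),-56,0);goal(pre,-31,30)
E
```

```text
time: 0.93
position: [0.3956, -0.2949, 0.3469]
tool_rot: [-2.533, -1.858, 0.001]
ft_force: [0.5, -0.2, -0.1]
grip_width: 0.998
grip_force: 0.0
[0.38071322 0.32490416 0.11660254]
{"x": 0.39, "y": -0.0762, "z": 0.0168, "wx": -0.0, "wy": 0.0, "wz": -51.5} d 0.398
{"x": 0.5868, "y": -0.2002, "z": 0.2302, "wx": -20.0, "wy": -25.4, "wz": -74.6} d 0.661
```

```bash
python3 -m handwheel '[{"x":0.39,"y":-0.076,"z":0.017,"wx":0,"wy":0,"wz":-51.5},{"x":0.39,"y":-0.076,"z":0.017,"wx":0,"wy":0,"wz":-51.5},{"x":0.39,"y":-0.076,"z":0.017,"wx":0,"wy":0,"wz":-51.5},{"x":0.39,"y":-0.076,"z":0.017,"wx":0,"wy":0,"wz":-51.5},{"x":0.39,"y":-0.076,"z":0.017,"wx":0,"wy":0,"wz":-51.5},{"x":0.39,"y":-0.076,"z":0.017,"wx":0,"wy":0,"wz":-51.5},{"x":0.39,"y":-0.076,"z":0.017,"wx":0,"wy":0,"wz":-51.5},{"x":0.39,"y":-0.076,"z":0.017,"wx":0,"wy":0,"wz":-51.5},{"x":0.39,"y":-0.076,"z":0.017,"wx":0,"wy":0,"wz":-51.5},{"x":0.39,"y":-0.076,"z":0.017,"wx":0,"wy":0,"wz":-51.5}]'
python3 - <<'E'
from h import *
goal([.3807,.3249,.1366],-31,30)
E
```

```text
time: 1.77
position: [0.4414, 0.1032, 0.33]
tool_rot: [-1.474, -2.774, -0.002]
ft_force: [-0.3, -0.3, -0.8]
grip_width: 1.0
grip_force: 0.0
{"x": 0.2176, "y": 0.0736, "z": 0.1936, "wx": -6.5, "wy": -29.5, "wz": -24.4} d 0.3
```

```bash
python3 -m handwheel '[{"x":0.218,"y":0.074,"z":0.194,"wx":-6.5,"wy":-29.5,"wz":-24.4},{"x":0.218,"y":0.074,"z":0.194,"wx":-6.5,"wy":-29.5,"wz":-24.4},{"x":0.218,"y":0.074,"z":0.194,"wx":-6.5,"wy":-29.5,"wz":-24.4},{"x":0.218,"y":0.074,"z":0.194,"wx":-6.5,"wy":-29.5,"wz":-24.4},{"x":0.218,"y":0.074,"z":0.194,"wx":-6.5,"wy":-29.5,"wz":-24.4},{"x":0.218,"y":0.074,"z":0.194,"wx":-6.5,"wy":-29.5,"wz":-24.4},{"x":0.218,"y":0.074,"z":0.194,"wx":-6.5,"wy":-29.5,"wz":-24.4},{"x":0.218,"y":0.074,"z":0.194,"wx":-6.5,"wy":-29.5,"wz":-24.4},{"x":0.218,"y":0.074,"z":0.194,"wx":-6.5,"wy":-29.5,"wz":-24.4},{"x":0.218,"y":0.074,"z":0.194,"wx":-6.5,"wy":-29.5,"wz":-24.4}]'
python3 - <<'E'
from h import *
d=snap('wrist','w1');goal([.3807,.3249,.1366],-31,30);print(ctrl.get_state()['joint_positions'].round(2))
E
```

```text
time: 2.6
position: [0.3788, 0.3233, 0.1317]
tool_rot: [0.701, 2.546, -0.191]
ft_force: [-0.5, -1.3, 0.6]
grip_width: 1.001
grip_force: 0.0
{"x": -0.0005, "y": 0.003, "z": -0.0033, "wx": -0.2, "wy": -0.4, "wz": 0.1} d 0.005
[ 0.06  0.28 -1.31  2.01  0.81  1.31 -0.54]
```

View pics/w1.png

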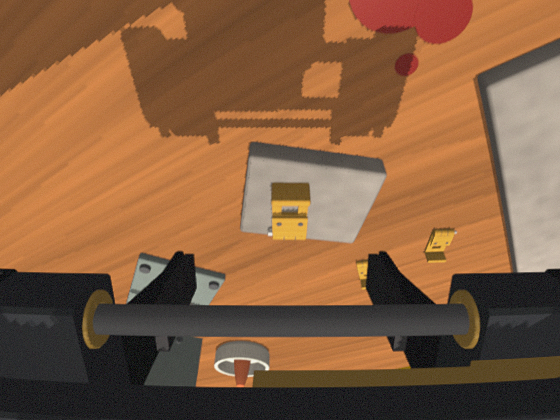

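The wrist view shows the large hasp on the block: lip at the top (271–310, 183–199), barrel at the bottom (272–308, 240), pin at (269,232). It has the right size, and the two small ones are off to the right.

```bash
python3 - <<'E'
from h import *
d=load('w1');print(np.linalg.inv(cam(d))[:3,3:].T)
im=cv2.imread('pics/w1.png')
g=im[170:255,235:345];g=cv2.resize(g,None,fx=7,fy=7,interpolation=cv2.INTER_CUBIC)
a=np.radians(-31);h=np.array([np.cos(a),np.sin(a),0]);y=np.array([-h[1],h[0],0])
O=np.array([.418,.3025,.022])+h*.054
for X,Y,Z in[(-.057,.015,.022),(-.057,-.015,.022),(-.051,.015,.022),(-.051,-.015,.022),(0,.015,.012),(0,-.015,.012)]:
  q=proj(d,O+h*X+y*Y+[0,0,Z])[0];print(X,Y,Z,q.round(1));cv2.circle(g,tuple(((q-[235,170]+.5)*7).astype(int).tolist()),4,(255,0,255),-1)
cv2.imwrite('pics/w1c.png',g)
E
```

```text
[[0.24733596 0.40282267 0.23285811]]
-0.057 0.015 0.022 [303.6 202.9]
-0.057 -0.015 0.022 [264.1 202.7]
-0.051 0.015 0.022 [303.2 208.3]
-0.051 -0.015 0.022 [264.4 208.1]
0 0.015 0.012 [300.  239.1]
0 -0.015 0.012 [266.6 239. ]
```

View pics/w1c.png

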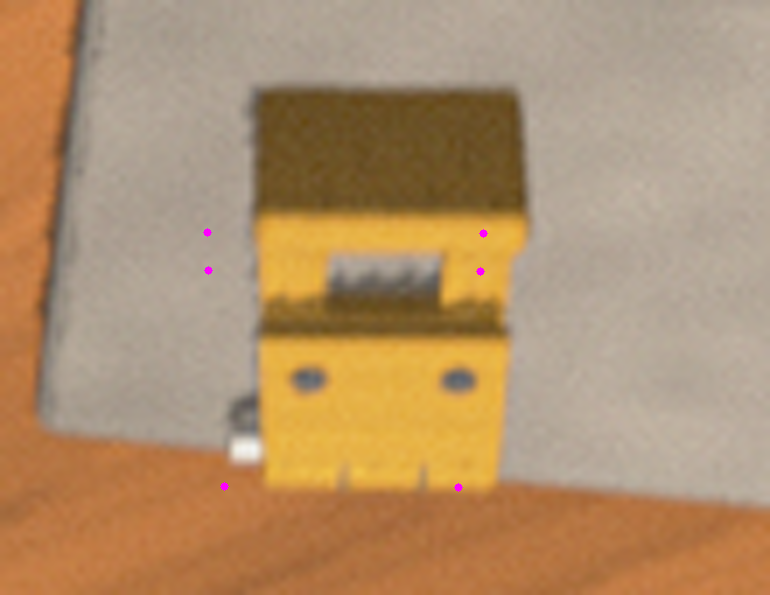

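```bash
python3 - <<'E'
from h import *
d=load('w1');f=lambda u,v,z:atz(d,235+u/7-.5,170+v/7-.5,z)
l=f(257,212,.044);r=f(524,212,.044);print(l,r,np.linalg.norm(l-r))
l2=f(262,336,.034);r2=f(508,336,.034);print(np.linalg.norm(l2-r2))
b=f(265,488,.031);c=f(497,488,.031);print(np.linalg.norm(b-c))
v=r-l;v2=r2-l2;v3=c-b;ang=lambda v:np.degrees(np.arctan2(v[1],v[0]))-90
print(ang(v),ang(v2),ang(v3))
ax=(b+c)/2-(l+r)/2;print('axis',ang(ax)+90,np.linalg.norm(ax[:2])); ax2=(l2+r2)/2-(l+r)/2;print(np.linalg.norm(ax2[:2]),ang(ax2)+90)
E
```

```text
[0.40774747 0.2975359  0.044     ] [0.4223913  0.32227015 0.044     ] 0.028744131803091263
0.029406355168598165
0.030185621281897338
-30.6275129463937 -30.617213801317753 -30.600019634481278
axis -30.704790925165867 0.06433423807716825
0.03126112505972441 -30.719354872041762
```

```bash
python3 - <<'E'
from h import *
a=np.radians(-30.6);h=np.array([np.cos(a),np.sin(a),0])
L=np.array([.4151,.3095,.031])+h*.0095; print(L)
M=rot(-30.6,30); goal(L-M[:,2]*.04,-30.6,30);goal(L,-30.6,30)
E
```

```text
[0.42327705 0.30466411 0.031     ]
{"x": 0.0112, "y": 0.0078, "z": 0.0716, "wx": -0.4, "wy": -0.4, "wz": -0.2} d 0.073
{"x": 0.0109, "y": 0.0081, "z": 0.1116, "wx": -0.4, "wy": -0.4, "wz": -0.2} d 0.112
```

```bash
python3 -m handwheel '[{"x":0.011,"y":0.008,"z":0.035,"wx":-0.4,"wy":-0.4,"wz":-0.2},{"x":0.011,"y":0.008,"z":0.07,"wx":-0.4,"wy":-0.4,"wz":-0.2},{"x":0.011,"y":0.008,"z":0.09,"wx":-0.4,"wy":-0.4,"wz":-0.2},{"x":0.011,"y":0.008,"z":0.105,"wx":-0.4,"wy":-0.4,"wz":-0.2},{"x":0.011,"y":0.008,"z":0.111,"wx":-0.4,"wy":-0.4,"wz":-0.2},{"x":0.011,"y":0.008,"z":0.111,"wx":-0.4,"wy":-0.4,"wz":-0.2}]'
python3 - <<'E'
from h import *
a=np.radians(-30.6);h=np.array([np.cos(a),np.sin(a),0])
L=np.array([.4151,.3095,.031])+h*.0095
goal(L,-30.6,30)
E
```

```text
time: 3.15
position: [0.4275, 0.3005, 0.0347]
tool_rot: [0.705, 2.526, -0.189]
ft_force: [-0.1, -0.9, 0.6]
grip_width: 1.001
grip_force: 0.0
{"x": 0.0068, "y": 0.0014, "z": 0.0002, "wx": -0.2, "wy": 0.5, "wz": -0.6} d 0.007
```

```bash
python3 -m handwheel '[{"x":0.006,"y":0.001,"z":0,"wx":-0.2,"wy":0.5,"wz":-0.6},{"x":0.006,"y":0.001,"z":0,"wx":-0.2,"wy":0.5,"wz":-0.6},{"x":0.006,"y":0.001,"z":0,"wx":-0.2,"wy":0.5,"wz":-0.6}]'
python3 - <<'E'
from h import *
a=np.radians(-30.6);h=np.array([np.cos(a),np.sin(a),0])
L=np.array([.4151,.3095,.031])+h*.0095
goal(L,-30.6,30)
print(ctrl.get_state()['joint_positions'].round(3))
E
```

```text
time: 3.4
position: [0.4225, 0.3073, 0.0328]
tool_rot: [0.689, 2.539, -0.179]
ft_force: [0.6, 0.2, 0.3]
grip_width: 1.001
grip_force: 0.0
{"x": -0.0009, "y": -0.0019, "z": 0.0025, "wx": 0.3, "wy": -0.1, "wz": 0.2} d 0.003
[-0.052  0.475 -1.121  2.073  1.05   1.205 -0.685]
```

Close enough; close the fingers.

```bash
python3 -m handwheel '[{"x":0,"y":-0.001,"z":0.001,"wx":0,"wy":0,"wz":0},{"x":0,"y":-0.001,"z":0.001,"wx":0,"wy":0,"wz":0},{"x":0,"y":-0.001,"z":0.001,"wx":0,"wy":0,"wz":0},{"x":0,"y":-0.001,"z":0.001,"wx":0,"wy":0,"wz":0},{"x":0,"y":-0.001,"z":0.001,"wx":0,"wy":0,"wz":0},{"x":0,"y":-0.001,"z":0.001,"wx":0,"wy":0,"wz":0},{"x":0,"y":-0.001,"z":0.001,"wx":0,"wy":0,"wz":0},{"x":0,"y":-0.001,"z":0.001,"wx":0,"wy":0,"wz":0}]' 0.0 25
python3 - <<'E'
from h import *
d=snap('wrist','w2');s=d['state'];print(s['position'],s['joint_positions'].round(2),s['ft_force'])
E
```

```text
time: 4.07
position: [0.4223, 0.3053, 0.0305]
tool_rot: [0.689, 2.54, -0.182]
ft_force: [0.5, 0.2, 0.8]
grip_width: 0.478
grip_force: 0.0
[0.42227488 0.30527305 0.03048265] [-0.05  0.48 -1.12  2.08  1.05  1.2  -0.69] [0.51755315 0.20504191 0.81615031]
```

View pics/w2.png

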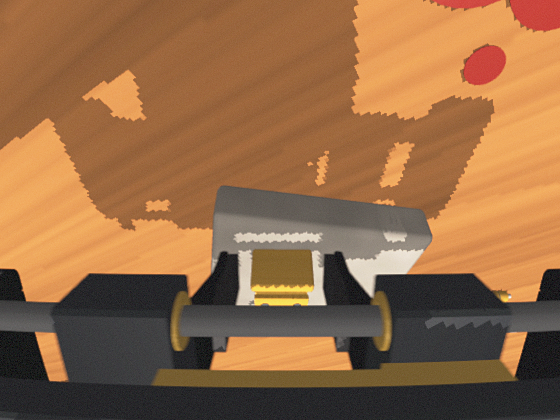

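```bash
python3 -m handwheel '[{"x":0,"y":0,"z":0,"wx":0,"wy":0,"wz":0},{"x":0,"y":0,"z":0,"wx":0,"wy":0,"wz":0},{"x":0,"y":0,"z":0,"wx":0,"wy":0,"wz":0},{"x":0,"y":0,"z":0,"wx":0,"wy":0,"wz":0},{"x":0,"y":0,"z":0,"wx":0,"wy":0,"wz":0}]' 0.0 35
python3 - <<'E'
from h import *
s=ctrl.get_state();p=s['position'];a=np.radians(-30.6);h=np.array([np.cos(a),np.sin(a),0])
tx=-.057+(p-[.4151,.3099,0])@h;print('tcp in hasp x',tx,'z',p[2]-.022, 'ylat',(p-[.4151,.3099,0])@[-h[1],h[0],0])
J=np.radians(-56.2);jx=np.array([np.cos(J),np.sin(J),0]);jy=np.array([-jx[1],jx[0],0]);O=np.array([.5343,.0480,0])
t=O+jx*(-.065+tx)+[0,0,.04+.008+p[2]-.022];print('target',t)
up=p+[0,0,.07];goal(up,-30.6,30);goal(t-jx*.03+[0,0,.06],-56.2,30);goal(t,-56.2,30)
E
```

```text
time: 4.53
position: [0.4223, 0.3053, 0.0305]
tool_rot: [0.689, 2.54, -0.182]
ft_force: [0.4, 0.4, -0.6]
grip_width: 0.336
grip_force: 35.0
tcp in hasp x -0.048480015002302444 z 0.008481293102417738 ylat -0.00030310458247190323
target [0.47117157 0.14230013 0.05648129]
{"x": -0.0349, "y": 0.0001, "z": -0.0607, "wx": 0.2, "wy": -0.1, "wz": 0.2} d 0.07
{"x": -0.1275, "y": -0.1028, "z": -0.0261, "wx": 13.0, "wy": -0.1, "wz": 22.4} d 0.166
{"x": -0.121, "y": -0.1159, "z": 0.0393, "wx": 13.0, "wy": -0.1, "wz": 22.4} d 0.172
```

```bash
python3 -m handwheel '[{"x":-0.01,"y":0,"z":-0.0175,"wx":0,"wy":0,"wz":0},{"x":-0.025,"y":0,"z":-0.0433,"wx":0,"wy":0,"wz":0},{"x":-0.035,"y":0,"z":-0.06,"wx":0,"wy":0,"wz":0},{"x":-0.127,"y":-0.103,"z":-0.026,"wx":13,"wy":0,"wz":22.4},{"x":-0.127,"y":-0.103,"z":-0.026,"wx":13,"wy":0,"wz":22.4},{"x":-0.127,"y":-0.103,"z":-0.026,"wx":13,"wy":0,"wz":22.4},{"x":-0.127,"y":-0.103,"z":-0.026,"wx":13,"wy":0,"wz":22.4},{"x":-0.127,"y":-0.103,"z":-0.026,"wx":13,"wy":0,"wz":22.4},{"x":-0.127,"y":-0.103,"z":-0.026,"wx":13,"wy":0,"wz":22.4},{"x":-0.127,"y":-0.103,"z":-0.026,"wx":13,"wy":0,"wz":22.4}]'
python3 - <<'E'
from h import *
t=np.array([.4712,.1423,.0565]);J=np.radians(-56.2);jx=np.array([np.cos(J),np.sin(J),0])
goal(t-jx*.03+[0,0,.06],-56.2,30);goal(t,-56.2,30)
d=snap('wrist','w3');snap('top','t3');snap('scene','s3');print(ctrl.get_state()['joint_positions'].round(2))
a=cv2.imread('pics/t3.png')[150:255,180:320];b=cv2.imread('pics/s3.png')[150:300,260:400]
cv2.imwrite('pics/c3.png',np.hstack([cv2.resize(cv2.imread('pics/w3.png')[130:340,100:460],(720,420))]))
E
```

```text
time: 5.37
position: [0.4534, 0.1681, 0.1158]
tool_rot: [1.253, 2.35, -0.334]
ft_force: [-0.7, 0.5, -1.7]
grip_width: 0.335
grip_force: 35.0
{"x": -0.0015, "y": 0.0004, "z": 0.0001, "wx": -0.0, "wy": -0.2, "wz": 0.1} d 0.002
{"x": 0.0023, "y": 0.0004, "z": 0.067, "wx": -0.0, "wy": -0.2, "wz": 0.1} d 0.067
[ 0.27  0.26 -1.16  2.02  0.77  1.3  -0.62]
```

View pics/c3.png

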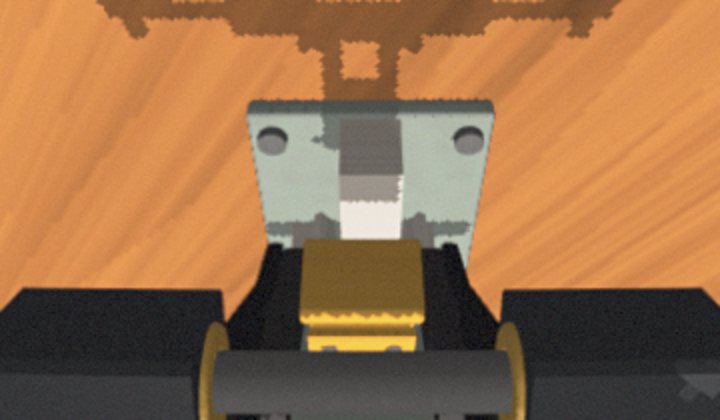

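Wrist view (crop scale 2, offset 100,130): the plate's rear edge runs (248,113)–(493,113), the bed's top starts at (340–402,177), and the held hasp's lip spans u 301–424. It all looks nearly parallel.

```bash
python3 - <<'E'
from h import *
d=load('w3');s=d['state'];f=lambda u,v,z:atz(d,100+u/2-.25,130+v/2-.25,z)
pl,pr=f(248,113,.01),f(493,113,.01);bl,br=f(340,177,.04),f(402,177,.04)
zl=s['position'][2]-.0085+.022
ll,lr=f(300.5,317,zl),f(424.5,317,zl)
n=np.linalg.norm;print('w',n(pl-pr),n(bl-br),n(ll-lr))
for a,b in((pl,pr),(bl,br),(ll,lr)):v=b-a;print('yaw',np.degrees(np.arctan2(v[1],v[0]))-90,(a+b)/2)
# plate side edges
for u,v in((266,245),(471,262)):print(f(u,v,.01))
sl=f(270,245,.01)
O=np.array([.5343,.0480,0]);J=np.radians(-56.2);jx=np.array([np.cos(J),np.sin(J),0]);jy=np.array([-jx[1],jx[0],0])
for nme,p in dict(plate=(pl+pr)/2,bed=(bl+br)/2,lip=(ll+lr)/2,tcp=s['position']).items():print(nme,((p-O)@jx).round(4),((p-O)@jy).round(4))
E
```

```text
w 0.09766525519594252 0.02317799665020881 0.02940118218104192
yaw -56.08979804581817 [0.47940941 0.13513641 0.01      ]
yaw -56.094226744225146 [0.48189206 0.13142783 0.04      ]
yaw -56.064781278201345 [0.45060461 0.17235852 0.12931759]
[0.48720858 0.0328235  0.01      ]
[0.58029172 0.07774836 0.01      ]
plate -0.1029 0.0029
bed -0.0985 0.0029
lip -0.1499 -0.0004
tcp -0.1448 -0.0004
```

```bash
cat >> h.py <<'E'
J=np.radians(-56.1);jx=np.array([np.cos(J),np.sin(J),0]);jy=np.array([-jx[1],jx[0],0]);O=np.array([.5343,.0480,0])+.003*jy
def inj(p): d=np.array(p)-O;return np.array([d@jx,d@jy,d[2]]).round(4)
def jw(X,Y,Z): return O+jx*X+jy*Y+np.array([0,0,Z])
def rep():
    s=ctrl.get_state();M=R.from_rotvec(s['tool_rot']).as_matrix();f=s['ft_force']
    print('jig',inj(s['position']),'yaw',np.degrees(np.arctan2(-M[1,0],-M[0,0])).round(2),'lean',np.degrees(np.arcsin(-M[2,0])).round(1),'F jig',np.round([f@jx,f@jy,f[2]],1),'t',round(s['time'],2),'w',(s['grip_width']*87).round(1),s['joint_positions'].round(2))
E
python3 - <<'E'
from h import *
rep();goal(jw(-.1135,0,.0545),-56.1,30)
E
```

```text
Traceback (most recent call last):
  File "h.py", line 43, in rep
    print('jig',inj(s['position']),'yaw',np.degrees(np.arctan2(-M[1,0],-M[0,0])).round(2),'lean',np.degrees(np.arcsin(-M[2,0])).round(1),'F jig',np.round([f@jx,f@jy,f[2]],1),'t',round(s['time'],2),'w',(s['grip_width']*87).round(1),s['joint_positions'].round(2))
                                                                                                                                                                                                         ^^^^^^^^^^^^^^^^^^^^^^^^^^
AttributeError: 'float' object has no attribute 'round'
```

```bash
sed -i "s/(s\['grip_width'\]\*87).round(1)/round(s['grip_width']*87,1)/" h.py
python3 - <<'E'
from h import *
rep();goal(jw(-.1135,0,.0545),-56.1,30)
E
```

```text
jig [-0.1452 -0.003   0.1159] yaw -56.03 lean 29.8 F jig [ 0.5  0.5 -1.4] t 5.52 w 29.1 [ 0.27  0.26 -1.16  2.02  0.77  1.3  -0.62]
{"x": 0.0031, "y": 0.003, "z": 0.0691, "wx": -0.0, "wy": -0.2, "wz": 0.1} d 0.069
```

```bash
python3 -m handwheel '[{"x":0.003,"y":0.003,"z":0.03,"wx":0,"wy":-0.2,"wz":0.1},{"x":0.003,"y":0.003,"z":0.05,"wx":0,"wy":-0.2,"wz":0.1},{"x":0.003,"y":0.003,"z":0.062,"wx":0,"wy":-0.2,"wz":0.1},{"x":0.003,"y":0.003,"z":0.069,"wx":0,"wy":-0.2,"wz":0.1},{"x":0.003,"y":0.003,"z":0.069,"wx":0,"wy":-0.2,"wz":0.1},{"x":0.003,"y":0.003,"z":0.069,"wx":0,"wy":-0.2,"wz":0.1}]'
python3 - <<'E'
from h import *
rep();goal(jw(-.1135,0,.0495),-56.1,30)
E
```

```text
time: 6.02
position: [0.4741, 0.1432, 0.0551]
tool_rot: [1.254, 2.345, -0.336]
ft_force: [0.1, 0.0, -1.4]
grip_width: 0.338
grip_force: 35.0
jig [-1.126e-01  1.000e-04  5.510e-02] yaw -56.29 lean 30.0 F jig [ 0.   0.1 -1.4] t 6.02 w 29.4 [ 0.23  0.38 -1.07  2.07  0.91  1.23 -0.71]
{"x": 0.0036, "y": -0.0001, "z": 0.0044, "wx": -0.1, "wy": 0.0, "wz": -0.2} d 0.006
```

```bash
python3 -m handwheel '[{"x":0.0015,"y":0,"z":0.0026,"wx":0,"wy":0,"wz":-0.2},{"x":0.0015,"y":0,"z":0.0026,"wx":0,"wy":0,"wz":-0.2},{"x":0.0015,"y":0,"z":0.0026,"wx":0,"wy":0,"wz":-0.2}]'; python3 -c "
from h import *
rep()"
python3 -m handwheel '[{"x":0.001,"y":0,"z":0.0017,"wx":0,"wy":0,"wz":0},{"x":0.001,"y":0,"z":0.0017,"wx":0,"wy":0,"wz":0}]'; python3 -c "
from h import *
rep()"
```

```text
time: 6.27
position: [0.4744, 0.143, 0.0525]
tool_rot: [1.25, 2.346, -0.337]
ft_force: [-0.5, 0.1, -0.5]
grip_width: 0.337
grip_force: 35.0
jig [-0.1123  0.0003  0.0525] yaw -56.1 lean 30.1 F jig [-0.3 -0.4 -0.5] t 6.27 w 29.3 [ 0.23  0.38 -1.07  2.07  0.91  1.23 -0.72]
time: 6.43
position: [0.4742, 0.1425, 0.0499]
tool_rot: [1.251, 2.346, -0.338]
ft_force: [0.5, 0.4, -1.8]
grip_width: 0.339
grip_force: 35.0
jig [-0.112  -0.0002  0.0499] yaw -56.11 lean 30.1 F jig [-0.1  0.6 -1.8] t 6.43 w 29.5 [ 0.23  0.39 -1.06  2.07  0.92  1.22 -0.72]
```

```bash
for i in 1 2; do python3 -m handwheel '[{"x":0.0005,"y":0,"z":0.0009,"wx":0,"wy":0,"wz":0},{"x":0.0005,"y":0,"z":0.0009,"wx":0,"wy":0,"wz":0}]' >/dev/null; python3 -c "
from h import *
rep()"; done
```

```text
jig [-0.1119 -0.0003  0.0488] yaw -56.1 lean 30.1 F jig [-0.6  1.1 -2.2] t 6.6 w 29.5 [ 0.23  0.39 -1.06  2.07  0.92  1.22 -0.72]
jig [-1.12e-01 -1.00e-04  4.83e-02] yaw -56.1 lean 30.1 F jig [-1.4 -1.3  2.7] t 6.77 w 29.1 [ 0.22  0.39 -1.06  2.07  0.92  1.22 -0.72]
```

```bash
python3 -m handwheel '[{"x":-0.0006,"y":0,"z":-0.001,"wx":0,"wy":0,"wz":0},{"x":-0.0093,"y":0,"z":0.004,"wx":0,"wy":0,"wz":0},{"x":-0.0179,"y":0,"z":0.009,"wx":0,"wy":0,"wz":0},{"x":-0.0223,"y":0,"z":0.0115,"wx":0,"wy":0,"wz":0},{"x":-0.0223,"y":0,"z":0.0115,"wx":0,"wy":0,"wz":0}]' >/dev/null; python3 -c "
from h import *
rep()"
python3 -m handwheel '[{"x":-0.0043,"y":0,"z":0.0025,"wx":0,"wy":0,"wz":0},{"x":-0.0087,"y":0,"z":0.005,"wx":0,"wy":0,"wz":0},{"x":-0.0087,"y":0,"z":0.005,"wx":0,"wy":0,"wz":0}]' >/dev/null; python3 -c "
from h import *
rep()"
```

```text
jig [-0.0843 -0.0009  0.049 ] yaw -56.29 lean 30.1 F jig [ 0.1 -0.7 -1.2] t 7.18 w 29.3 [ 0.28  0.38 -1.05  2.08  0.93  1.2  -0.68]
jig [-0.0755 -0.0007  0.0491] yaw -56.18 lean 30.1 F jig [-0.4 -0.1 -1.3] t 7.43 w 29.0 [ 0.29  0.37 -1.04  2.08  0.93  1.19 -0.66]
```

```bash
python3 -m handwheel '[{"x":-0.0043,"y":0.0004,"z":0.0025,"wx":0,"wy":0,"wz":0},{"x":-0.0087,"y":0.0004,"z":0.005,"wx":0,"wy":0,"wz":0},{"x":-0.0087,"y":0.0004,"z":0.005,"wx":0,"wy":0,"wz":0}]' >/dev/null; python3 -c "
from h import *
rep()"
python3 -m handwheel '[{"x":-0.0043,"y":0,"z":0.0025,"wx":0,"wy":0,"wz":0},{"x":-0.0087,"y":0,"z":0.005,"wx":0,"wy":0,"wz":0},{"x":-0.0087,"y":0,"z":0.005,"wx":0,"wy":0,"wz":0}]' >/dev/null; python3 -c "
from h import *
rep()"
```

```text
jig [-0.0655 -0.0001  0.0492] yaw -56.18 lean 30.1 F jig [-0.5 -0.7 -1.5] t 7.68 w 29.5 [ 0.31  0.37 -1.04  2.07  0.94  1.18 -0.64]
jig [-0.0554 -0.0002  0.0492] yaw -56.18 lean 30.1 F jig [ 0.9 -0.4 -1.9] t 7.93 w 29.5 [ 0.32  0.37 -1.03  2.07  0.94  1.17 -0.63]
```

```bash
python3 -m handwheel '[{"x":-0.0035,"y":0,"z":0.002,"wx":0,"wy":0,"wz":0},{"x":-0.0035,"y":0,"z":0.002,"wx":0,"wy":0,"wz":0}]' >/dev/null; python3 -c "
from h import *
rep()"
for i in 1 2 3; do python3 -m handwheel '[{"x":-0.0013,"y":0,"z":0.0007,"wx":0,"wy":0,"wz":0},{"x":-0.0013,"y":0,"z":0.0007,"wx":0,"wy":0,"wz":0}]' >/dev/null; python3 -c "
from h import *
rep()"; done
```

```text
jig [-0.0519 -0.0001  0.0492] yaw -56.15 lean 30.1 F jig [ 0.8 -0.2 -2.4] t 8.1 w 29.3 [ 0.33  0.37 -1.03  2.07  0.95  1.16 -0.62]
jig [-0.051   0.0001  0.0492] yaw -56.12 lean 30.1 F jig [ 0.4  0.9 -1.8] t 8.27 w 28.8 [ 0.33  0.37 -1.03  2.07  0.95  1.16 -0.62]
jig [-0.0503  0.0002  0.0491] yaw -56.08 lean 30.0 F jig [-1.4  0.7 -1.3] t 8.43 w 29.3 [ 0.33  0.37 -1.03  2.07  0.95  1.16 -0.61]
jig [-0.0503  0.0002  0.0488] yaw -56.03 lean 29.9 F jig [-7.  -1.6 -0.4] t 8.6 w 29.0 [ 0.34  0.37 -1.03  2.07  0.94  1.16 -0.61]
```

```bash
python3 -m handwheel '[{"x":-0.0006,"y":0,"z":0.0013,"wx":0,"wy":0,"wz":0},{"x":-0.0006,"y":0,"z":0.0013,"wx":0,"wy":0,"wz":0}]' >/dev/null; python3 - <<'E'
from h import *
rep();snap('top','t4');snap('scene','s4');
a=cv2.imread('pics/t4.png')[165:255,200:320];b=cv2.imread('pics/s4.png')[160:275,235:388]
cv2.imwrite('pics/c4.png',np.hstack([cv2.resize(a,(400,300),interpolation=2),cv2.resize(b,(400,300),interpolation=2)]))
E
```

```text
jig [-0.0502  0.0004  0.0485] yaw -55.99 lean 29.9 F jig [-10.2  -3.1   5. ] t 8.77 w 29.2 [ 0.34  0.37 -1.03  2.07  0.95  1.16 -0.61]
```

View pics/c4.png

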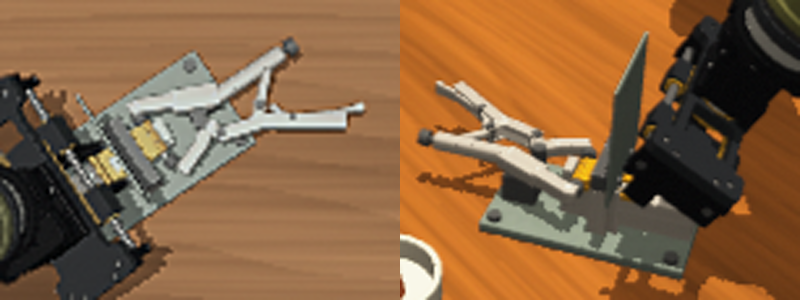

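```bash
python3 - <<'E'
from h import *
d=load('t4')
for P in[(.006,.015,.046),(.006,-.015,.046),(-.012,.015,.052),(-.012,-.015,.052),(.006,0,.054)]:print(P,((proj(d,jw(*P)-.003*jy)[0]-[200,165])*3.333).round(0))
im=cv2.imread('pics/t4.png');
# yellow blob beyond guard
hsv=cv2.cvtColor(im,cv2.COLOR_BGR2HSV);m=cv2.inRange(hsv,(18,110,120),(35,255,255));ys,xs=np.nonzero(m[195:220,238:256]);
P=np.array([inj(atz(d,x+238,y+195,.050)+.003*jy) for x,y in zip(xs,ys)]);print('max x,y range',P[:,0].max(),P[:,1].min(),P[:,1].max(),len(P))
E
```

```text
(0.006, 0.015, 0.046) [150. 120.]
(0.006, -0.015, 0.046) [169. 149.]
(-0.012, 0.015, 0.052) [132. 131.]
(-0.012, -0.015, 0.052) [151. 160.]
(0.006, 0, 0.054) [159. 134.]
max x,y range 0.0047 -0.0119 0.0162 56
```

```bash
python3 -m handwheel '[{"x":0,"y":0,"z":0,"wx":0,"wy":0,"wz":0},{"x":0,"y":0,"z":0,"wx":0,"wy":0,"wz":0},{"x":0,"y":0,"z":0,"wx":0,"wy":0,"wz":0},{"x":0,"y":0,"z":0,"wx":0,"wy":0,"wz":0},{"x":0,"y":0,"z":0,"wx":0,"wy":0,"wz":0},{"x":0,"y":0,"z":-0.035,"wx":0,"wy":0,"wz":0},{"x":0,"y":0,"z":-0.075,"wx":0,"wy":0,"wz":0},{"x":0,"y":0,"z":-0.115,"wx":0,"wy":0,"wz":0},{"x":0,"y":0,"z":-0.155,"wx":0,"wy":0,"wz":0},{"x":0,"y":0,"z":-0.19,"wx":0,"wy":0,"wz":0}]' 0.05; python3 - <<'E'
from h import *
rep();goal(jw(.104,-.0265,.21),-56.1,0)
E
```

```text
time: 9.7
position: [0.458, 0.1687, 0.2157]
tool_rot: [1.25, 2.344, -0.337]
ft_force: [1.4, 0.6, 0.2]
grip_width: 0.572
grip_force: 0.0
jig [-0.1427  0.001   0.2157] yaw -56.16 lean 30.2 F jig [0.3 1.6 0.2] t 9.7 w 49.7 [ 0.41  0.08 -1.22  1.91  0.6   1.38 -0.4 ]
{"x": -0.2104, "y": -0.0273, "z": 0.1291, "wx": 0.0, "wy": 30.2, "wz": -0.0} d 0.248
```

```bash
python3 -m handwheel '[{"x":-0.21,"y":-0.027,"z":0.129,"wx":0,"wy":30.2,"wz":0},{"x":-0.21,"y":-0.027,"z":0.129,"wx":0,"wy":30.2,"wz":0},{"x":-0.21,"y":-0.027,"z":0.129,"wx":0,"wy":30.2,"wz":0},{"x":-0.21,"y":-0.027,"z":0.129,"wx":0,"wy":30.2,"wz":0},{"x":-0.21,"y":-0.027,"z":0.129,"wx":0,"wy":30.2,"wz":0},{"x":-0.21,"y":-0.027,"z":0.129,"wx":0,"wy":30.2,"wz":0},{"x":-0.21,"y":-0.027,"z":0.129,"wx":0,"wy":30.2,"wz":0},{"x":-0.21,"y":-0.027,"z":0.129,"wx":0,"wy":30.2,"wz":0},{"x":-0.21,"y":-0.027,"z":0.129,"wx":0,"wy":30.2,"wz":0}]' 0.087 >/dev/null; python3 - <<'E'
from h import *
rep();goal(jw(.104,-.0265,.10),-56.1,0);d=snap('wrist','w5')
for P in[(.106,.006,.046),(.104,-.059,.046),(.163,-.079,.046),(.149,0,.046)]:print(P,proj(d,jw(*P))[0].round(1))
E
```

```text
jig [ 0.1066 -0.0283  0.206 ] yaw -56.42 lean -0.2 F jig [-0.7  0.4 -0.3] t 10.45 w 86.5 [ 0.83  0.29 -0.92  1.64  0.23  1.34  0.46]
{"x": 0.0023, "y": 0.002, "z": 0.106, "wx": -0.1, "wy": -0.2, "wz": -0.3} d 0.106
(0.106, 0.006, 0.046) [317.8 191.6]
(0.104, -0.059, 0.046) [248.3 189.9]
(0.163, -0.079, 0.046) [230.1 248.1]
(0.149, 0, 0.046) [310.5 234.5]
```

View pics/w5.png

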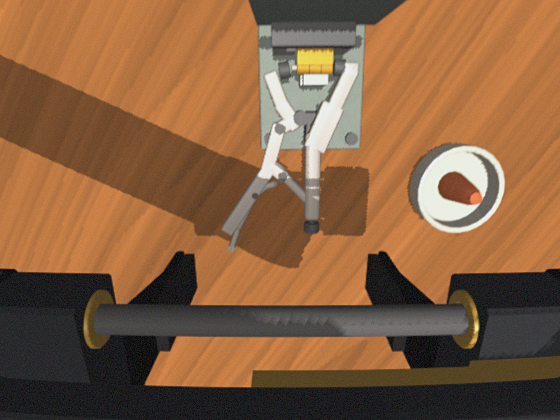

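```bash
python3 -m handwheel '[{"x":0.001,"y":0.002,"z":0.035,"wx":0,"wy":-0.2,"wz":-0.3},{"x":0.001,"y":0.002,"z":0.07,"wx":0,"wy":-0.2,"wz":-0.3},{"x":0.001,"y":0.002,"z":0.105,"wx":0,"wy":-0.2,"wz":-0.3},{"x":0.001,"y":0.002,"z":0.135,"wx":0,"wy":-0.2,"wz":-0.3},{"x":0.001,"y":0.002,"z":0.16,"wx":0,"wy":-0.2,"wz":-0.3},{"x":0.001,"y":0.002,"z":0.177,"wx":0,"wy":-0.2,"wz":-0.3},{"x":0.001,"y":0.002,"z":0.177,"wx":0,"wy":-0.2,"wz":-0.3},{"x":0.001,"y":0.002,"z":0.177,"wx":0,"wy":-0.2,"wz":-0.3}]' >/dev/null; python3 - <<'E'
from h import *
rep();goal(jw(.106,-.0265,.028),-56.1,0)
E
```

```text
jig [ 0.1009 -0.0247  0.0298] yaw -55.68 lean 0.0 F jig [-0.9  0.9  0.7] t 11.17 w 87.3 [ 0.73  0.47 -0.84  1.82  0.41  1.03  0.33]
{"x": -0.0051, "y": -0.0018, "z": 0.0019, "wx": -0.1, "wy": 0.0, "wz": 0.4} d 0.006
```

```bash
python3 -m handwheel '[{"x":-0.005,"y":-0.0018,"z":0.0015,"wx":0,"wy":0,"wz":-0.4},{"x":-0.005,"y":-0.0018,"z":0.0015,"wx":0,"wy":0,"wz":-0.4},{"x":-0.005,"y":-0.0018,"z":0.0015,"wx":0,"wy":0,"wz":-0.4},{"x":-0.005,"y":-0.0018,"z":0.0015,"wx":0,"wy":0,"wz":-0.4}]' 0.068 30 ; python3 - <<'E'
from h import *
rep();print(ctrl.get_state()['grip_force'])
E
```

```text
time: 11.5
position: [0.5729, -0.0552, 0.0294]
tool_rot: [-1.461, -2.779, 0.008]
ft_force: [-7.5, -2.0, 3.4]
grip_width: 0.811
grip_force: 3.8
jig [ 0.1072 -0.0285  0.0294] yaw -55.46 lean 0.0 F jig [-2.5 -7.3  3.4] t 11.5 w 70.6 [ 0.74  0.48 -0.84  1.82  0.41  1.04  0.34]
3.7753372761653736
```

```bash
python3 -m handwheel '[{"x":0.001,"y":0.002,"z":0,"wx":0,"wy":0,"wz":0.6},{"x":0.001,"y":0.003,"z":0,"wx":0,"wy":0,"wz":0.6},{"x":0.001,"y":0.003,"z":0,"wx":0,"wy":0,"wz":0.6}]' 0.062 40 >/dev/null; python3 - <<'E'
from h import *
rep();print(ctrl.get_state()['grip_force'])
E
python3 -m handwheel '[{"x":0,"y":0.0015,"z":0,"wx":0,"wy":0,"wz":0},{"x":0,"y":0.003,"z":0,"wx":0,"wy":0,"wz":0},{"x":0,"y":0.003,"z":0,"wx":0,"wy":0,"wz":0}]' 0.056 40 >/dev/null; python3 - <<'E'
from h import *
rep();print(ctrl.get_state()['grip_force'])
E
```

```text
jig [ 0.1072 -0.0246  0.0293] yaw -56.03 lean 0.2 F jig [-0.9 -4.8  3. ] t 11.75 w 63.2 [ 0.73  0.48 -0.83  1.81  0.41  1.03  0.33]
4.56967291134788
jig [ 0.1084 -0.0214  0.0291] yaw -56.1 lean 0.2 F jig [ 1.  -4.5  2.8] t 12.0 w 57.1 [ 0.72  0.48 -0.83  1.8   0.42  1.04  0.32]
2.209016395932082
```

```bash
python3 -m handwheel '[{"x":0,"y":0.0015,"z":0,"wx":0,"wy":0,"wz":0},{"x":0,"y":0.003,"z":0,"wx":0,"wy":0,"wz":0},{"x":0,"y":0.003,"z":0,"wx":0,"wy":0,"wz":0}]' 0.050 40 >/dev/null; python3 - <<'E'
from h import *
rep();print(ctrl.get_state()['grip_force'])
E
python3 -m handwheel '[{"x":0,"y":0.0015,"z":0,"wx":0,"wy":0,"wz":0},{"x":0,"y":0.003,"z":0,"wx":0,"wy":0,"wz":0},{"x":0,"y":0.003,"z":0,"wx":0,"wy":0,"wz":0}]' 0.044 40 >/dev/null; python3 - <<'E'
from h import *
rep();print(ctrl.get_state()['grip_force'])
E
```

```text
jig [ 0.1069 -0.0159  0.0289] yaw -56.03 lean 0.1 F jig [0.3 0.1 0.4] t 12.25 w 50.9 [ 0.72  0.49 -0.83  1.8   0.42  1.03  0.32]
0.0
jig [ 0.1069 -0.016   0.0283] yaw -56.06 lean 0.1 F jig [-0.6 -4.4  4.8] t 12.5 w 45.0 [ 0.71  0.49 -0.83  1.79  0.42  1.04  0.32]
38.83272228034912
```

```bash
python3 -m handwheel '[{"x":0,"y":0.0005,"z":0,"wx":0,"wy":0,"wz":0},{"x":0,"y":0.001,"z":0,"wx":0,"wy":0,"wz":0},{"x":0,"y":0.001,"z":0,"wx":0,"wy":0,"wz":0},{"x":0,"y":0.001,"z":0,"wx":0,"wy":0,"wz":0}]' 0.038 50 >/dev/null; python3 - <<'E'
from h import *
rep();print(ctrl.get_state()['grip_force'])
E
```

```text
jig [ 0.1069 -0.0158  0.0283] yaw -56.07 lean 0.1 F jig [-0.2 -7.9  8.6] t 12.83 w 44.9 [ 0.71  0.5  -0.83  1.79  0.42  1.04  0.31]
48.58832238649484
```

```bash
python3 -m handwheel '[{"x":0,"y":0,"z":0,"wx":0,"wy":0,"wz":0},{"x":0,"y":0,"z":0,"wx":0,"wy":0,"wz":0},{"x":0,"y":0,"z":0,"wx":0,"wy":0,"wz":0},{"x":0,"y":0,"z":0,"wx":0,"wy":0,"wz":0},{"x":0,"y":0,"z":-0.02,"wx":0,"wy":0,"wz":0},{"x":0,"y":0,"z":-0.06,"wx":0,"wy":0,"wz":0},{"x":0,"y":0,"z":-0.1,"wx":0,"wy":0,"wz":0},{"x":0,"y":0,"z":-0.13,"wx":0,"wy":0,"wz":0},{"x":0,"y":0,"z":-0.13,"wx":0,"wy":0,"wz":0}]' 0.07 10; python3 - <<'E'
from h import *
rep();d=snap('wrist','w6')
for P in[(.106,.006,.046),(.108,-.037,.046),(.170,-.033,.046),(.149,0,.046),(.0,-.015,.046)]:print(P,proj(d,jw(*P))[0].round(1))
cv2.imwrite('pics/c6.png',cv2.resize(cv2.imread('pics/w6.png')[0:320,160:460],(560,597),interpolation=2))
E
```

```text
time: 13.58
position: [0.5895, -0.0451, 0.1651]
tool_rot: [1.47, 2.764, 0.005]
ft_force: [0.9, 0.2, 0.5]
grip_width: 0.803
grip_force: 0.0
jig [ 0.108  -0.0091  0.1651] yaw -56.01 lean 0.5 F jig [0.4 0.9 0.5] t 13.58 w 69.9 [ 0.78  0.35 -0.91  1.66  0.29  1.26  0.41]
(0.106, 0.006, 0.046) [297.9 200.8]
(0.108, -0.037, 0.046) [245.8 203.2]
(0.17, -0.033, 0.046) [252.5 270.5]
(0.149, 0, 0.046) [290.2 248.7]
(0.0, -0.015, 0.046) [271.7  63.9]
```

View pics/c6.png

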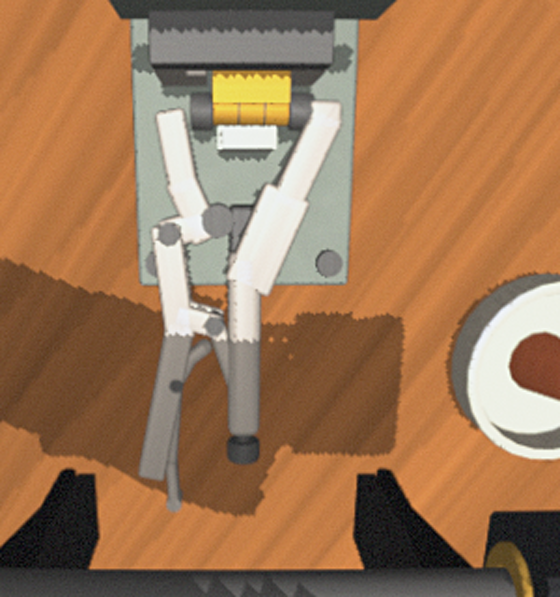

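```bash
python3 - <<'E'
from h import *
rep();goal(jw(.168,-.005,.10),-56.1,0)
E
```

```text
jig [ 0.1075 -0.0107  0.1619] yaw -56.02 lean 0.4 F jig [-0.5 -0.7 -0.9] t 13.63 w 69.9 [ 0.78  0.35 -0.91  1.67  0.29  1.26  0.41]
{"x": -0.0602, "y": 0.0053, "z": 0.0623, "wx": 0.3, "wy": 0.4, "wz": 0.1} d 0.087
```

```bash
python3 -m handwheel '[{"x":-0.03,"y":0.0055,"z":0.02,"wx":0.3,"wy":0.4,"wz":0.1},{"x":-0.06,"y":0.0055,"z":0.05,"wx":0.3,"wy":0.4,"wz":0.1},{"x":-0.06,"y":0.0055,"z":0.062,"wx":0.3,"wy":0.4,"wz":0.1},{"x":-0.06,"y":0.0055,"z":0.062,"wx":0.3,"wy":0.4,"wz":0.1},{"x":-0.06,"y":0.0055,"z":0.062,"wx":0.3,"wy":0.4,"wz":0.1},{"x":-0.06,"y":0.0055,"z":0.062,"wx":0.3,"wy":0.4,"wz":0.1},{"x":-0.06,"y":0.0055,"z":0.062,"wx":0.3,"wy":0.4,"wz":0.1},{"x":-0.06,"y":0.0055,"z":0.062,"wx":0.3,"wy":0.4,"wz":0.1},{"x":-0.06,"y":0.0055,"z":0.062,"wx":0.3,"wy":0.4,"wz":0.1},{"x":-0.06,"y":0.0055,"z":0.062,"wx":0.3,"wy":0.4,"wz":0.1}]' 0.0 20 >/dev/null; python3 - <<'E'
from h import *
rep();goal(jw(.168,-.006,.035),-56.1,0);d=load('w6')
print(inj(atz(d,160+173/1.8667,505/1.8655,.046)))
E
```

```text
jig [ 0.1665 -0.0079  0.0969] yaw -56.13 lean -0.3 F jig [-0.4  0.   0.1] t 14.47 w 11.4 [ 0.75  0.51 -0.83  1.62  0.39  1.2   0.42]
{"x": -0.0018, "y": 0.0023, "z": 0.0619, "wx": -0.3, "wy": -0.3, "wz": -0.0} d 0.062
[ 0.1702 -0.0328  0.046 ]
```

```bash
python3 -m handwheel '[{"x":-0.002,"y":0.003,"z":0,"wx":-0.3,"wy":-0.3,"wz":0},{"x":-0.002,"y":0.003,"z":0,"wx":-0.3,"wy":-0.3,"wz":0},{"x":-0.002,"y":0.003,"z":0.02,"wx":-0.3,"wy":-0.3,"wz":0},{"x":-0.002,"y":0.003,"z":0.04,"wx":-0.3,"wy":-0.3,"wz":0},{"x":-0.002,"y":0.003,"z":0.055,"wx":-0.3,"wy":-0.3,"wz":0},{"x":-0.002,"y":0.003,"z":0.062,"wx":-0.3,"wy":-0.3,"wz":0},{"x":-0.002,"y":0.003,"z":0.062,"wx":-0.3,"wy":-0.3,"wz":0},{"x":-0.002,"y":0.003,"z":0.062,"wx":-0.3,"wy":-0.3,"wz":0}]' >/dev/null; python3 - <<'E'
from h import *
rep()
E
```

```text
jig [ 0.1681 -0.0055  0.0341] yaw -56.15 lean -0.1 F jig [ 0.3 -0.   0.3] t 15.13 w 0.6 [ 0.72  0.57 -0.8   1.67  0.45  1.1   0.38]
```

Now push toward −y, in steps.

```bash
python3 -m handwheel '[{"x":0,"y":-0.005,"z":0,"wx":0,"wy":0,"wz":0},{"x":0,"y":-0.009,"z":0,"wx":0,"wy":0,"wz":0},{"x":0,"y":-0.009,"z":0,"wx":0,"wy":0,"wz":0}]' >/dev/null; python3 -c "
from h import *
rep()"
for i in 1 2; do python3 -m handwheel '[{"x":0,"y":-0.003,"z":0,"wx":0,"wy":0,"wz":0},{"x":0,"y":-0.005,"z":0,"wx":0,"wy":0,"wz":0},{"x":0,"y":-0.005,"z":0,"wx":0,"wy":0,"wz":0}]' >/dev/null; python3 -c "
from h import *
rep()"; done
```

```text
jig [ 0.169  -0.0155  0.0349] yaw -56.22 lean 0.0 F jig [ 1.  -0.5  0.5] t 15.38 w 0.5 [ 0.74  0.56 -0.8   1.69  0.45  1.09  0.39]
jig [ 0.1685 -0.0202  0.0343] yaw -56.19 lean -0.0 F jig [-0.5  0.5  0.9] t 15.63 w 0.3 [ 0.75  0.55 -0.8   1.7   0.44  1.08  0.4 ]
jig [ 0.1681 -0.0247  0.0342] yaw -56.17 lean -0.0 F jig [-0.6  0.1 -0.1] t 15.88 w 0.2 [ 0.76  0.55 -0.8   1.71  0.44  1.08  0.4 ]
```

```bash
cat > chk.py <<'E'
from h import *
import sys
d=snap('top',sys.argv[1]);d0=load('top');s=snap('scene',sys.argv[1]+'s');s0=load('scene')
Oc=-.003*jy
for n,P in dict(tail_open=(.163,-.079,.05),h_open=(.14,-.066,.054),h_open2=(.12,-.058,.054),tail_lock=(.166,-.033,.05),h_lock=(.14,-.036,.054)).items():
  o=[n]
  for a,b in((d0,d),(s0,s)):
    q=proj(a,jw(*P)+Oc)[0].round().astype(int); f=lambda i:i['image'][q[1]-1:q[1]+2,q[0]-1:q[0]+2].reshape(-1,3).mean(0).astype(int).tolist()
    o+=[q.tolist(),f(a),f(b)]
  print(o)
E
python3 chk.py t7
```

```text
['tail_open', [308, 198], [131, 115, 98], [87, 88, 62], [250, 192], [166, 146, 123], [105, 57, 21]]
['h_open', [299, 198], [164, 149, 133], [57, 59, 41], [257, 195], [159, 145, 126], [99, 54, 21]]
['h_open2', [292, 200], [195, 198, 191], [152, 110, 75], [263, 198], [199, 186, 165], [97, 53, 20]]
['tail_lock', [300, 184], [153, 110, 75], [79, 79, 55], [241, 201], [185, 103, 36], [8, 8, 8]]
['h_lock', [293, 190], [146, 106, 71], [74, 75, 71], [252, 201], [177, 98, 35], [127, 115, 101]]
```

```bash
for i in 1 2 3 4; do python3 -m handwheel '[{"x":0,"y":-0.003,"z":0,"wx":0,"wy":0,"wz":0},{"x":0,"y":-0.003,"z":0,"wx":0,"wy":0,"wz":0}]' >/dev/null; python3 -c "
from h import *
rep()"; done; python3 chk.py t8
```

```text
jig [ 0.1679 -0.0277  0.034 ] yaw -56.16 lean -0.1 F jig [-1.   2.3  0.8] t 16.15 w 0.3 [ 0.76  0.54 -0.81  1.71  0.44  1.08  0.41]
jig [ 0.168  -0.0311  0.034 ] yaw -56.16 lean -0.1 F jig [-0.   1.5 -0.3] t 16.32 w 0.3 [ 0.77  0.54 -0.81  1.72  0.44  1.08  0.41]
jig [ 0.1683 -0.0346  0.0339] yaw -56.18 lean -0.0 F jig [-1.1  1.   0.7] t 16.48 w 0.9 [ 0.77  0.53 -0.81  1.72  0.43  1.07  0.41]
jig [ 0.1685 -0.0378  0.0339] yaw -56.19 lean -0.0 F jig [0.3 0.5 0.1] t 16.65 w 0.4 [ 0.78  0.53 -0.81  1.73  0.43  1.07  0.42]
['tail_open', [308, 198], [131, 115, 98], [85, 85, 60], [250, 192], [166, 146, 123], [114, 91, 71]]
['h_open', [299, 198], [164, 149, 133], [73, 74, 62], [257, 195], [159, 145, 126], [123, 112, 97]]
['h_open2', [292, 200], [195, 198, 191], [146, 146, 138], [263, 198], [199, 186, 165], [216, 203, 181]]
['tail_lock', [300, 184], [153, 110, 75], [70, 71, 49], [241, 201], [185, 103, 36], [7, 7, 8]]
['h_lock', [293, 190], [146, 106, 71], [78, 63, 50], [252, 201], [177, 98, 35], [102, 55, 22]]
```

Sprung open. Back off and lift clear.

```bash
python3 -m handwheel '[{"x":0,"y":0.006,"z":0,"wx":0,"wy":0,"wz":0},{"x":0,"y":0.006,"z":-0.03,"wx":0,"wy":0,"wz":0},{"x":0,"y":0.006,"z":-0.07,"wx":0,"wy":0,"wz":0},{"x":0,"y":0.006,"z":-0.11,"wx":0,"wy":0,"wz":0},{"x":0,"y":0.006,"z":-0.15,"wx":0,"wy":0,"wz":0},{"x":0,"y":0.006,"z":-0.19,"wx":0,"wy":0,"wz":0},{"x":-0.04,"y":0.006,"z":-0.2,"wx":0,"wy":0,"wz":0},{"x":-0.08,"y":0.006,"z":-0.2,"wx":0,"wy":0,"wz":0},{"x":-0.1,"y":0.006,"z":-0.2,"wx":0,"wy":0,"wz":0},{"x":-0.1,"y":0.006,"z":-0.2,"wx":0,"wy":0,"wz":0}]' >/dev/null; python3 chk.py t9; python3 - <<'E'
from h import *
rep()
d=load('t9');d0=load('top')
hsv=cv2.cvtColor(d['image'],cv2.COLOR_RGB2HSV);m=cv2.inRange(hsv,(18,110,120),(35,255,255))
P=np.array([inj(atz(d,x,y,.050)+.003*jy) for y in range(190,225) for x in range(225,260) if m[y,x]])
print('yellow x',P[:,0].min(),P[:,0].max(),'y',P[:,1].min(),P[:,1].max(),len(P))
# bystander shifts: local differences
for n,(u,v,r) in dict(borax=(250,145,22),jar=(410,235,25),glass=(414,160,35),pliers=(285,195,25)).items():
  a=d0['image'][v-r:v+r,u-r:u+r].astype(int);b=d['image'][v-r:v+r,u-r:u+r].astype(int);print(n,(np.abs(a-b).max(2)>50).mean().round(3))
E
```

```text
['tail_open', [308, 198], [131, 115, 98], [136, 119, 102], [250, 192], [166, 146, 123], [162, 145, 125]]
['h_open', [299, 198], [164, 149, 133], [170, 155, 138], [257, 195], [159, 145, 126], [162, 148, 129]]
['h_open2', [292, 200], [195, 198, 191], [200, 204, 196], [263, 198], [199, 186, 165], [202, 189, 169]]
['tail_lock', [300, 184], [153, 110, 75], [158, 114, 79], [241, 201], [185, 103, 36], [188, 104, 36]]
['h_lock', [293, 190], [146, 106, 71], [152, 110, 74], [252, 201], [177, 98, 35], [181, 100, 35]]
jig [ 0.2685 -0.0304  0.2332] yaw -56.22 lean -0.1 F jig [-0.9  0.1  0.4] t 17.68 w 0.2 [ 0.8   0.52 -0.83  1.3   0.38  1.48  0.59]
yellow x -0.0567 0.004 y -0.0127 0.0187 105
borax 0.0
jar 0.044
glass 0.076
pliers 0.0
```

```bash
python3 - <<'E'
from h import *
f=lambda n:cv2.inRange(cv2.cvtColor(load(n)['image'],cv2.COLOR_RGB2HSV),(18,80,80),(35,255,255))[198:217,238:256]
a,b=f('t4')>0,f('t9')>0
print(a.sum(),b.sum(),(a^b).sum());X=lambda m:max(inj(atz(load('t9'),x+238,y+198,.05))[0] for y,x in zip(*np.nonzero(m)));print(X(a),X(b))
E
```

```text
74 70 12
0.0048 0.004
```

```bash
python3 -c "
from bench import ctrl
print(ctrl.close_job())"
```

```text
the job is handed in; nothing more can be done
None
```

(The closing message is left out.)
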